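# Fit a tube mandrel in its bench holder and lock it

### The job

Take the grooved tube mandrel from the wooden rack and slide it, grooved end first, into the bore of the bench holder until its black line is level with the face of the holder, and let go of it. Then knock the holder's locking pin fully home with the brass mallet, and set the mallet back down on the rubber pad. Do not push the pin with the gripper, do not drop the mallet, and leave the other tools and mandrels where they are.

Things in the scene. Friction and masses are not known exactly. Their poses are not given: they have to be found in the camera images.
- mandrel_mid (a point): centre of the grooved tube mandrel, the medium one of three in the rack: straight steel tube, 230 mm long, 26 mm diameter, about 0.5 kg, lying level along its y axis. Its +y end is the fitting end: solid, the last 7 mm tapered to 20 mm, with a groove all round, 14 mm wide and 4.5 mm deep, centred 30 mm from that end. The -y end is open. Only this one has a groove and a line
- mandrel_line (a point): point on the axis of the grooved tube mandrel at its insertion mark, a black line 2.4 mm wide scribed all round it, 60 mm from its fitting (+y) end and 55 mm from its centre; y axis along the tube, towards the fitting end
- bore_mouth (a point): centre of the mouth of the bench holder's bore, on its upright front face, 105 mm above the bench; y points into the bore, z up. The bore is level, 28.5 mm diameter with a 3 mm chamfer, runs right through the 75 mm long block (54 mm wide, its top 27 mm above the bore's axis) and has no stop. The holder is bolted down. With the line at the face, the groove is under the pin
- pin_top (a point): top of the head, 20 mm diameter, of the upright locking pin on the holder's block, 30 mm in from the front face. 161 mm above the bench when the pin is up, 147 mm when it is home (the head then rests on the 8 mm high boss on the block's top)
- lock_pin (a joint): travel of the locking pin in m: 0 = up, 0.014 = home; starts at 0 to 0.002. A spring and a friction ring resist: it takes 11 to 13 N to drive it down and it stays where it is left. Its cone point enters the mandrel's groove; if the groove is more than about 5 mm out of place, the pin stops on the mandrel at about 0.010
- mallet_grip (a point): point on the axis of the brass mallet's handle, 50 mm from the axis of its head, where it can be held: the handle is 20 mm wide and 22 mm high. The mallet stands on a face of its head on the rubber pad, handle level, 30 mm above the pad, running along -x (head at +x). About 0.55 kg, balanced 10 mm from the head's axis; the handle ends 190 mm from that axis
- mallet_head (a point): centre of the brass mallet's head: a cylinder 36 mm diameter and 60 mm high between its two flat faces, its axis along z, upright as it stands; each face is 30 mm from this point
- mallet: the brass mallet as a whole; origin at the centre of the face on which it stands, z up through the head, handle along -x
- mandrel: the grooved tube mandrel as a whole; origin at its centre, y axis along it towards the fitting end
- pad: black rubber pad fixed on the bench, 240 mm (its x) by 180 mm (its y), 4 mm thick; origin at the centre of its underside
- rod_mid (a point): centre of a plain solid steel rod mandrel, 16 mm diameter and 230 mm long, in the rack; to be left alone
- fat_mid (a point): centre of a plain thick steel tube, 32 mm diameter and 230 mm long, in the rack; to be left alone
- rack: wooden rack fixed on the bench, 228 mm (its x) by 176 mm (its y): a 12 mm board with rails at y = -75 and +75 mm, each with V notches at x = -72, 0 and +72 mm (bottom 35 mm, tips 53 mm above the bench). The mandrels lie in them along y; the grooved one's axis is 53 mm above the bench. Origin at the centre of its underside
- doming_block: steel doming block, a 50 mm cube with round cups, standing on the bench; origin at the centre of its underside; to be left alone
- chasing_hammer: chasing hammer with a ball end, 230 mm long, lying on the bench; to be left alone
- bench_block: flat steel bench block, 65 x 65 x 19 mm, lying on the bench; origin at the centre of its underside; to be left alone
- jar: small amber glass jar with a steel lid, 56 mm diameter, 60 mm high; to be left alone
Things that resemble listed ones, but are neither listed nor needed, are in the scene too. Leave any blue or pink look-alike of the mandrel alone. What is shaped like the mallet but blue is not meant.

How it is judged (in metres and radians):
On the way, in this order (a step that is already met when the one before it is completed fails the run):
1. the mandrel lies in the bore with its line level with the holder's face (3 mm), let go, the pin still up (y of mandrel_line in the frame of bore_mouth between -0.003 and 0.003 m and distance between mandrel_line and bore_mouth below 0.006 m and angle between the y axis of mandrel_line and the y axis of bore_mouth, either way round below 0.07 rad and contact force between the fingers and mandrel below 0.1 N and value of joint lock_pin below 0.006 m), for 0.3 s.
2. the pin is struck down with the mallet (value of joint lock_pin above 0.006 m and contact force between mallet and lock_pin above 2 N).
At the end, for the whole second after the job is handed in: The grooved mandrel is in the bore with its line within 3 mm of the holder's face, the locking pin is home (travel over 12.5 mm), and the mallet lies or stands at rest on the rubber pad, the middle of its head within the pad's edges (y of mandrel_line in the frame of bore_mouth between -0.003 and 0.003 m and distance between mandrel_line and bore_mouth below 0.006 m and angle between the y axis of mandrel_line and the y axis of bore_mouth, either way round below 0.07 rad and value of joint lock_pin above 0.0125 m and x of mallet_head in the frame of pad between -0.12 and 0.12 m and y of mallet_head in the frame of pad between -0.09 and 0.09 m and height (world z) of mallet_head below 0.05 m and linear speed of each of mallet, mandrel below 0.03 m/s); the robot touches nothing.
It fails at once if the gripper or arm pushes the locking pin (contact force between any of the fingers, the arm and lock_pin above 1 N).
It fails at once if the mallet is dropped (faster than 0.8 m/s near the bench) (height (world z) of mallet_head below 0.08 m and linear speed of mallet above 0.8 m/s).
It fails at once if another mandrel or a bystander is moved by more than 30 mm (distance of any of rod_mid, fat_mid, doming_block, chasing_hammer, bench_block, jar from where it was at the start of the episode above 0.03 m).
It also fails if it takes over 69 s, if anything falls off the work surface, if the arm or the gripper's body presses on something with over 40 N, if the wrist force passes 120 N, or if a joint passes its speed limit or range.

### The arm

A 6-joint arm with a two-finger parallel gripper is mounted at the origin on the work surface. World frame = base frame: x ahead of the robot, y to its left, z up, the work surface at z = 0. Lengths are in mm, angles in degrees, forces in N, time in s.
With the tool pointing down it reaches from about 350 to 850 mm from the base axis. Payload 8.1 kg.
Tool frame: the origin (TCP) lies between the finger pads; the fingertips stand 11 mm ahead of it and the grasp point (between the pads) lies 8 mm behind it; z points along the fingers, y is the line along which they close (so a half turn about z gives the same grasp; the last joint's range is limited). The gripper opens to 85 mm and grips with 20 to 120 N. Pads are 22 mm wide; open, the fingers measure 114 mm over their backs; the gripper's body (76 mm by 85 mm) begins 54 mm behind the grasp point. The pads swing forward as they close: fully open they stand 13 mm farther back than shut.
Start: joints at [-80.695, 7.471, 85.268, -0, 87.261, -4.893], TCP at [147.183, -581.672, 242.292] pointing down, gripper open.
Joint ranges: [-169.43, 169.43], [-51.17, 129.36], [1.28, 143.12], [-76.62, 256.62], [0, 156.53], [-152.29, 152.29]. Speed limits (degrees/s): [136.94, 136.94, 159.86, 180, 180, 180].

### API

Orientations are given as [roll, pitch, yaw] about the fixed x, y, z axes, in that order (R = Rz(yaw) Ry(pitch) Rx(roll)).
In Python, from bench import r, snapshot, get_calibration gives the robot as it stands.
- The arm moves only by the tool step_arm, never from a script. Its argument "rows" is a list of rows, each a list of 2 entries, a list of its own where there are three numbers: the shift along the tool's x, y, z in mm, then the turn about the tool's z in degrees. In form: [[[tx, ty, tz], yaw], ...]. A call has 1 to 12 rows; each row is the pose to reach, as a shift and turn from the pose commanded when the call began, along the tool's axes at that moment; what a row does not reach only later rows make up. A row lasts 1/10 s, in which the tool goes at most 50 mm and 8.59 degrees, less where a joint would pass 70% of its speed; a pose out of reach is approached as far as the arm can. A call with a gripper value outside its range is refused whole. "fingers" is the opening, from 0 (shut) to 1 (fully open), set as the call begins (left out, the last holds). The fingers move at their own pace and stop on an object; "squeeze" is the grip in N (left out, the last holds). Time passes only in rows, so rows that repeat a pose let the fingers close. It gives the time, the measured TCP pose, the force, the opening and the grip force at its end, in the units of the state.
- r.sense(): the state, without advancing time (a new reading comes with each control period).
- snapshot(name): name is "scene" or "side" or "wrist"; returns the picture (400x640x3 uint8, blue, green, red); there is no depth.
- get_calibration(name): a dict with "fovy" (degrees; the focal length in pixels is half the picture's height over the tangent of half this angle, whatever the lens; pixels are square), "cx", "cy" (the principal point, pixels), "dist" ([k1, k2, p1, p2, k3] as OpenCV has them; the pictures are not rectified), "eye" and "orientation" of the camera in the world. Camera axes: x right, y up, looking along -z (the intrinsics and any distortion apply to the point x, -y, -z); pixel columns grow to the right and rows downward; lengths in mm; the calibration is good to about 2 mm. A picture is of the moment at which its call begins: read the wrist's pose just before it. get_calibration takes no time and is no camera call; for the wrist camera it gives the pose at the moment of the call.
- r.hand_in(): hands the job in; it is judged then, once.
The state is a dict: "time": time; "joint_pos": joint angles; "qd": joint speeds; "joint_efforts": joint torques, N m; "tool_pos": TCP position; "tcp_rot": TCP orientation; "ft_force": force on the tool from outside, world axes, zero at the start; "wrist_torque": the same for the moment, N m; "finger_gap": finger opening in mm; "grip_force": force on a finger pad.
Only numpy, scipy, OpenCV 4.12 (cv2) and the standard library are available. Lean on these libraries where they do the work, as an engineer would, in place of code of your own. Each camera call takes 0.05 s, during which the arm holds its last target. There are 200 camera calls.

## Working session

There is one attempt and no reset: what is moved stays moved. The work goes in short steps, Python scripts to look and compute and a tool call to move; the robot and the scene stay as the last step left them, time stands still between calls to the robot, and variables do not carry over. Pictures are saved under pics/ and viewed, at most 10 in all, crops included, and the job is handed in when it is done.

Besides the shell and the picture viewer there is one more tool, called after "Emit:" as name(argument=value, ...) on one line, values as JSON. step_arm: Moves the arm, as the interface text tells. Its arguments: {"type":"object","properties":{"rows":{"type":"array"},"fingers":{"type":"number"},"squeeze":{"type":"number"}},"required":["rows"]}

```bash
mkdir -p pics; ls
python3 - <<'E'
from bench import r, snapshot, get_calibration
import cv2
for n in ["scene","side"]:
    cv2.imwrite(f"pics/{n}0.png",snapshot(n)); print(n,get_calibration(n))
print(get_calibration("wrist")); print(r.sense())
E
```

```text
pics
scene {'fovy': 56.8595887483333, 'cx': 318.2120244285318, 'cy': 194.9222467863779, 'dist': array([0.00318095, 0.        , 0.        , 0.        , 0.        ]), 'eye': array([1572.33374474,  -13.51295279,  947.94025218]), 'orientation': array([52.57319113,  0.3097914 , 78.59995747])}
side {'fovy': 52.50561183361866, 'cx': 318.76883520087097, 'cy': 198.92253299948348, 'dist': array([-0.00897551,  0.        ,  0.        ,  0.        ,  0.        ]), 'eye': array([ 275.09056743, 1150.83554914, 1116.42569462]), 'orientation': array([  44.37239539,    0.38204025, -167.09295189])}
{'fovy': 69.34270412114662, 'cx': 322.7128819250011, 'cy': 200.6016769024279, 'dist': array([0.0184664, 0.       , 0.       , 0.       , 0.       ]), 'eye': array([ 218.99088732, -563.24689566,  373.55721691]), 'orientation': array([-16.86158025,   0.121206  , -75.76544285])}
{'time': 0.1, 'joint_pos': array([-8.06972450e+01,  7.51171984e+00,  8.53224387e+01,  2.81576022e-03,
        8.72628564e+01, -4.89606561e+00]), 'qd': array([ 0.00733947, -0.07730775, -0.14443688,  0.06788937, -0.07425189,
       -0.03809738]), 'joint_efforts': array([ 2.33072002e-03, -5.70948064e+01, -5.01945841e+01, -1.33955473e-04,
        8.12048733e-03,  9.58182568e-06]), 'tool_pos': array([ 147.10295344, -581.19480781,  241.34530157]), 'tcp_rot': array([-1.79903579e+02, -1.10821267e-02,  1.41986744e+01]), 'ft_force': array([-0.5757665 ,  0.47991913, -0.74072793]), 'wrist_torque': array([ 0.00950672, -0.00983641, -0.05155572]), 'grip_force': 0.0, 'finger_gap': 84.94897514015682}
```

View pics/scene0.png

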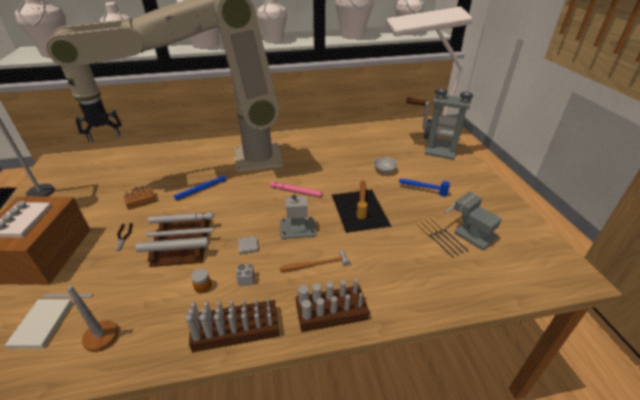

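View pics/side0.png

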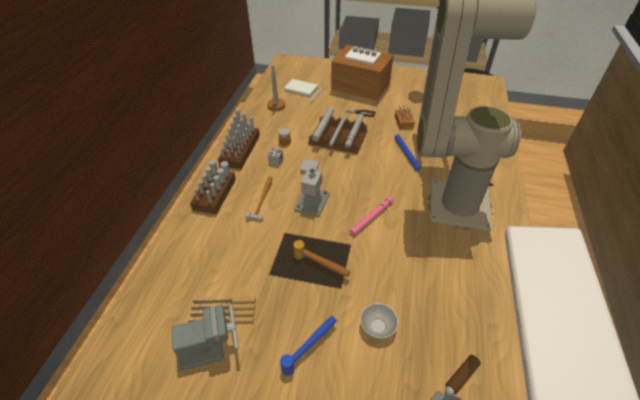

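The scene picture shows the rack at (180,238) with three tubes at rows about 219, 234 and 244. The holder is at (297,215), the mallet on its pad at (362,208), and the blue mallet at (430,186). The blue mandrel is at (200,188) and the pink one at (297,189).

Possible mix-ups for the mandrel are the tubes at rows 219, 234 (thin) and 244 (fat), plus the blue and pink ones. My first guess is the tube at row 219, to be checked close up.

```bash
cat > h.py <<'E'
from bench import r, snapshot, get_calibration
import numpy as np, cv2
from scipy.spatial.transform import Rotation as R
def K(c):
    f=200/np.tan(np.radians(c["fovy"]/2)); return np.array([[f,0,c["cx"]],[0,f,c["cy"]],[0,0,1.]])
def ray(c,uv):
    p=cv2.undistortPoints(np.array([[uv]],float),K(c),c["dist"])[0,0]
    d=R.from_euler("xyz",c["orientation"],degrees=True).apply([p[0],-p[1],-1]); return c["eye"],d/np.linalg.norm(d)
def onz(c,uv,z):
    e,d=ray(c,uv); return e+d*(z-e[2])/d[2]
def tri(rs):
    A=sum(np.eye(3)-np.outer(d,d) for e,d in rs); b=sum((np.eye(3)-np.outer(d,d))@e for e,d in rs)
    x=np.linalg.solve(A,b); return x,[np.linalg.norm(np.cross(x-e,d)) for e,d in rs]
def proj(c,X):
    v=R.from_euler("xyz",c["orientation"],degrees=True).inv().apply(np.atleast_2d(X)-c["eye"])*[1,-1,-1]
    return cv2.projectPoints(v,np.zeros(3),np.zeros(3),K(c),c["dist"])[0][:,0]
def tool(X):  # world point -> tool shift from current measured TCP
    s=r.sense(); return R.from_euler("xyz",s["tcp_rot"],degrees=True).inv().apply(np.array(X)-s["tool_pos"])
def pose():
    s=r.sense(); return s["time"],s["tool_pos"].round(1),s["tcp_rot"].round(2)
E
python3 - <<'E'
from h import *
s=get_calibration("scene");d=get_calibration("side")
for n,a,b,z in [("tube219 ",(180,219),None,53),("rod",(180,235),None,50),("fat",(172,244),None,55),("holder top",(297,201),(311,168),132),("mallethead",(362,208),(299,248),55),("padc",(361,211),(311,260),4),("holderbase",(297,228),(312,203),10)]:
    print(n,onz(s,a,z).round(),b and onz(d,b,z).round(), b and tri([ray(s,a),ray(d,b)]))
for n,uv in [("fat",(324,127)),("rod",(340,130)),("third",(355,133))]: print(n,onz(d,uv,53).round())
print("tool to above rack", tool([400,-330,330]))
E
```

```text
tube219  [ 464. -314.   53.] None None
rod [ 549. -307.   50.] None None
fat [ 595. -328.   55.] None None
holder top [546. 112. 132.] [560.  65. 132.] (array([558.01862431, 102.36798844, 152.88751541]), [np.float64(11.434505685970333), np.float64(11.434505685970333)])
mallethead [542. 359.  55.] [527. 374.  55.] (array([529.25549835, 364.25508431,  43.47751535]), [np.float64(0.8162681218268087), np.float64(0.8162681218267596)])
padc [500. 371.   4.] [487. 376.   4.] (array([489.44310573, 372.82825895,  -3.45500511]), [np.float64(2.0955491040360417), np.float64(2.095549104036144)])
holderbase [553. 106.  10.] [544. 124.  10.] (array([545.36357551, 109.50284575,  -0.98850397]), [np.float64(3.707439886396121), np.float64(3.7074398863961813)])
fat [ 592. -302.   53.]
rod [ 518. -295.   53.]
third [ 450. -288.   53.]
tool to above rack [ 306.80275037 -181.63805953  -88.28981185]
```

Emit:
step_arm(rows=[[[438,-210,-59],-75.8],[[438,-210,-59],-75.8],[[438,-210,-59],-75.8],[[438,-210,-59],-75.8],[[438,-210,-59],-75.8],[[438,-210,-59],-75.8],[[438,-210,-59],-75.8],[[438,-210,-59],-75.8],[[438,-210,-59],-75.8],[[438,-210,-59],-75.8],[[438,-210,-59],-75.8],[[438,-210,-59],-75.8]])

```text
time: 1.3
tool_pos: [520.7, -269.8, 300.7]
tcp_rot: [-179.9, -0.0, 90.1]
ft_force: [0.0, 0.0, -0.6]
finger_gap: 85.4
grip_force: 0.0
```

Run:
```python
from h import *
print(pose()); c=get_calibration("wrist"); im=snapshot("wrist"); print(c); cv2.imwrite("pics/w1.png",im)
```

```text
(1.3, array([ 520.7, -269.8,  300.7]), array([-1.7994e+02, -2.0000e-02,  9.0120e+01]))
{'fovy': 69.34270412114662, 'cx': 322.7128819250011, 'cy': 200.6016769024279, 'dist': array([0.0184664, 0.       , 0.       , 0.       , 0.       ]), 'eye': array([ 520.74444991, -195.80006268,  432.91913404]), 'orientation': array([-16.83935866,   0.05509512,   0.15478363])}
```

View pics/w1.png

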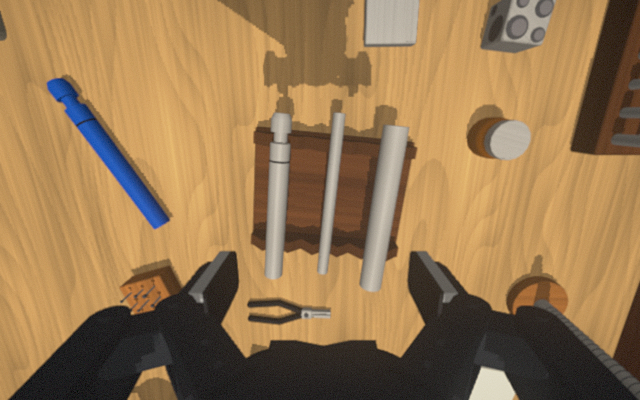

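The wrist view shows the grooved tube on the left of the rack. Its fitting end is at (282,113), the neck at about (281,127) and the open end at (274,277). The rod is at (330,190) and the fat tube at (385,205), so the tube at x≈450 is the right one.

Run:
```python
from h import *
im=cv2.imread("pics/w1.png"); c=get_calibration("wrist")
hsv=cv2.cvtColor(im,cv2.COLOR_BGR2HSV)
m=((hsv[...,1]<60)&(hsv[...,2]>80)).astype(np.uint8); m2=np.zeros_like(m); m2[105:285,258:300]=m[105:285,258:300]
n,l,st,ce=cv2.connectedComponentsWithStats(m2); i=1+np.argmax(st[1:,4]); print(st[i],ce[i])
L=[]
for v in list(range(st[i,1],st[i,1]+st[i,3],6)):
    u=np.where(l[v]==i)[0]
    if len(u): L.append((v,u.min(),u.max())); 
print(L)
g=cv2.cvtColor(im,cv2.COLOR_BGR2GRAY)
a=np.array([(x[0],(x[1]+x[2])/2) for x in L if 160<x[0]<270]); p=np.polyfit(a[:,0],a[:,1],1)
print(p,[ (v,int(g[v,int(round(np.polyval(p,v)))-4:int(round(np.polyval(p,v)))+5].mean())) for v in range(108,172)])
print([ (v,int(g[v,int(round(np.polyval(p,v)))-4:int(round(np.polyval(p,v)))+5].mean())) for v in range(266,284)])
for v in (130,160,162,200,260): print(v,onz(c,(np.polyval(p,v),v),53))
```

```text
[ 265  113   27  166 3042] [277.17718606 194.08415516]
[(113, np.int64(274), np.int64(283)), (119, np.int64(271), np.int64(290)), (125, np.int64(271), np.int64(290)), (131, np.int64(271), np.int64(290)), (137, np.int64(274), np.int64(287)), (143, np.int64(270), np.int64(288)), (149, np.int64(270), np.int64(289)), (155, np.int64(270), np.int64(289)), (161, np.int64(270), np.int64(288)), (167, np.int64(269), np.int64(288)), (173, np.int64(269), np.int64(288)), (179, np.int64(269), np.int64(288)), (185, np.int64(269), np.int64(287)), (191, np.int64(268), np.int64(287)), (197, np.int64(268), np.int64(286)), (203, np.int64(268), np.int64(286)), (209, np.int64(267), np.int64(286)), (215, np.int64(267), np.int64(285)), (221, np.int64(267), np.int64(285)), (227, np.int64(267), np.int64(285)), (233, np.int64(266), np.int64(284)), (239, np.int64(266), np.int64(284)), (245, np.int64(266), np.int64(283)), (251, np.int64(266), np.int64(282)), (257, np.int64(266), np.int64(282)), (263, np.int64(266), np.int64(281)), (269, np.int64(265), np.int64(281)), (275, np.int64(265), np.int64(280))]
[-5.5116
[... 550 characters left out ...]
84), (152, 184), (153, 184), (154, 183), (155, 184), (156, 183), (157, 185), (158, 186), (159, 187), (160, 181), (161, 136), (162, 90), (163, 132), (164, 179), (165, 188), (166, 186), (167, 185), (168, 185), (169, 184), (170, 185), (171, 185)]
[(266, 183), (267, 183), (268, 183), (269, 182), (270, 183), (271, 183), (272, 183), (273, 182), (274, 183), (275, 183), (276, 184), (277, 183), (278, 183), (279, 178), (280, 174), (281, 173), (282, 171), (283, 171)]
130 [ 466.3572721  -217.49338608   53.        ]
160 [ 462.57986032 -255.84424192   53.        ]
162 [ 462.32052307 -258.4858246    53.        ]
200 [ 457.20463349 -310.81009439   53.        ]
260 [ 448.33553418 -402.40907417   53.        ]
```

Emit:
step_arm(rows=[[[210,29,-30],0],[[210,29,-30],0],[[210,29,-30],0],[[210,29,-30],0],[[210,29,-30],0],[[210,29,-30],0],[[210,29,-30],0]])

```text
time: 2.05
tool_pos: [548.9, -62.1, 330.9]
tcp_rot: [-180.0, 0.0, 89.9]
ft_force: [0.1, -0.4, 0.2]
finger_gap: 85.3
grip_force: 0.0
```

Run:
```python
from h import *
print(pose()); c=get_calibration("wrist"); im=snapshot("wrist"); print(c["eye"],c["orientation"]); cv2.imwrite("pics/w2.png",im)
s=snapshot("scene");d=snapshot("side")
a=cv2.resize(im[0:200,220:480],None,fx=3,fy=3)[:560]
b=np.hstack([cv2.resize(s[180:245,265:330],(390,390)),cv2.resize(d[150:220,280:345],(390,420))[:390]])
cv2.imwrite("pics/w2c.png",a); cv2.imwrite("pics/sd.png",b)
```

```text
(2.05, array([548.9, -62.1, 330.9]), array([-1.7996e+02,  4.0000e-02,  8.9940e+01]))
[549.11036484  12.03469412 463.06053226] [-16.89525782   0.03046031  -0.02368909]
```

View pics/w2c.png

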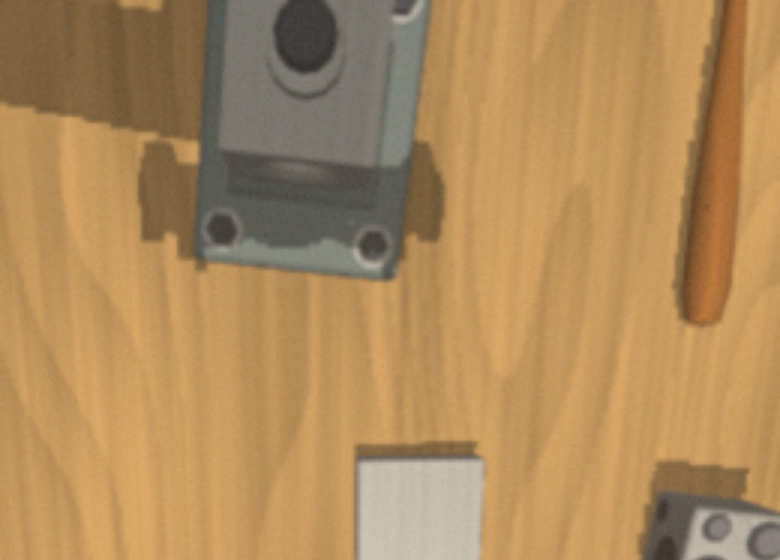

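The crop shows the holder with its front face visible. The block's top front edge runs from full-picture pixel (293,50.7) to (347.7,56.7), and the pin head is at (321.7,11).

Run:
```python
from h import *
c=get_calibration("wrist")
A=onz(c,(293,50.7),132);B=onz(c,(347.7,56.7),132);P=onz(c,(321.7,11),161)
print(A,B,P,np.linalg.norm(A-B)); M=(A+B)/2; e=(B-A)/np.linalg.norm(B-A); n=np.array([-e[1],e[0],0])
print("mouth",M,"dir",n,np.degrees(np.arctan2(n[1],n[0])),"pin rel",(P-M)@n,(P-M)@e)
# side edges of block top: left edge / right edge lines for yaw
im=cv2.imread("pics/w2.png"); g=cv2.cvtColor(im,cv2.COLOR_BGR2GRAY).astype(int)
for v in (5,15,25,35,45): print(v,g[v,284:300],g[v,343:364])
for u in (300,310,320,330,340): print(u,g[44:66,u])
```

```text
[518.56781588  72.44559132 132.        ] [574.99258206  66.77931989 132.        ] [548.30289225  99.16462494 161.        ] 56.708560826488736
mouth [546.78019897  69.6124556  132.        ] dir [0.09991915 0.99499556 0.        ] 84.265484962981 pin rel 29.55642348176256 -1.437754713796241
5 [ 98 102 101  97  95  83  81  84  89  89  88  99 113 118 118 117] [116 118 119 123 121 124 122 134 147 151 149 148 149 159 167 154 136 127
 119 110 122]
15 [102 100  96  94  81  81  83  86  84  85  95 116 118 119 121 118] [117 116 118 125 121 119 111 100 118 130 131 129 131 130 130 131 124 115
 110 125 142]
25 [105 100 103  95  83  81  91  88  85  90 110 113 117 118 116 123] [118 119 123 123 117 111 103 118 129 128 131 131 132 127 133 123 119 121
 134 143 146]
35 [103 107 100  83  82  89  86  88  89  94 118 117 118 118 118 121] [121 120 126 119 108 107 120 131 129 131 131 129 132 129 128 118 130 143
 143 145 143]
45 [107  98  92  83  83  89  89  88  97 112 116 120 121 122 118 120] [125 124 121 110 114 129 133 133 133 128 132 133 129 121 113 127 143 148
 146 152 147]
300 [118 122 121 121 121 116  99  84  76  78  77  77  77  71  76  80  84  82
  78  71  75  87]
310 [121 120 115 121 119 117 117 103  82  81  91  88  88  85  85  77  79  82
  84  82  74  78]
320 [115 123 117 115 119 118 123 117 109  87  97 111 110 105  96  90  85  78
  77  82  84  79]
330 [118 119 118 118 116 116 116 119 116 108  91  78  80  81  87  87  83  80
  77  81  82  82]
340 [119 117 118 116 116 119 117 120 122 116 111  96  79  74  76  77  77  74
  79  82  86  84]
```

View pics/sd.png

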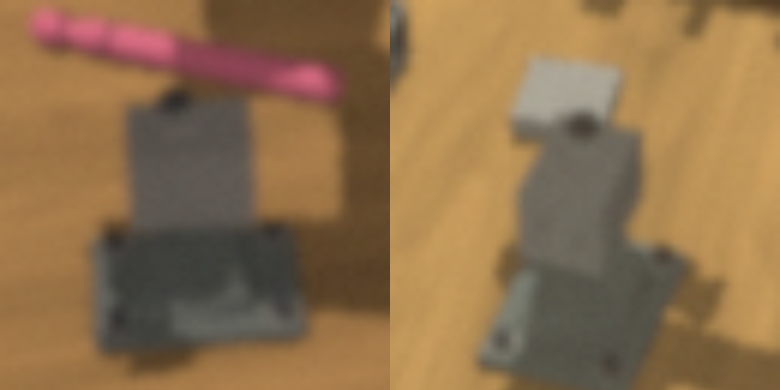

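The scene crop confirms the pin head at the top of the block, and the side crop shows the bench block behind it. Next I refine the corners from the edge profiles.

Run:
```python
from h import *
c=get_calibration("wrist")
f=lambda u,v,z=132: onz(c,(u,v),z)
F=[f(300,50.4),f(310,51.3),f(320,52.6),f(330,53.9),f(340,55.1)]
F=np.array(F); p=np.polyfit(F[:,0],F[:,1],1); print("front yaw",np.degrees(np.arctan(p[0])))
Lf=np.array([f(292.7,45),f(293.7,25),f(294.9,5)]);Rt=np.array([f(346.2,45),f(348.4,25),f(349.7,15)])
ql=np.polyfit(Lf[:,1],Lf[:,0],1);qr=np.polyfit(Rt[:,1],Rt[:,0],1); print(np.degrees(np.arctan([ql[0],qr[0]])))
y=70;xm=(np.polyval(ql,y)+np.polyval(qr,y))/2; print(xm,np.polyval(p,xm),np.polyval(qr,y)-np.polyval(ql,y))
a=np.radians(5.55); print("grasp tool", tool([457.2-15*np.sin(a),-311-15*np.cos(a),45]))
```

```text
front yaw -6.252779027153259
[5.4982593  6.08957411]
545.01046736795 70.7460788682719 54.69006318411573
grasp tool [-263.60599056  -92.24138946  285.89340719]
```

Emit:
step_arm(rows=[[[-264,-92,150],5.6],[[-264,-92,150],5.6],[[-264,-92,150],5.6],[[-264,-92,150],5.6],[[-264,-92,150],5.6],[[-264,-92,150],5.6],[[-264,-92,150],5.6],[[-264,-92,190],5.6],[[-264,-92,190],5.6]], fingers=0.7)

```text
time: 3.1
tool_pos: [453.6, -323.5, 135.8]
tcp_rot: [-179.6, -0.3, 84.2]
ft_force: [-1.2, 1.2, -1.6]
finger_gap: 59.9
grip_force: 0.0
```

Run:
```python
from h import *
print(pose()); c=get_calibration("wrist"); im=snapshot("wrist"); cv2.imwrite("pics/w3.png",im)
a=np.radians(5.55); ax=np.array([np.sin(a),np.cos(a),0])
mid=np.array([457.2,-311,53]);
print("pred line top",proj(c,mid+ax*55+[0,0,13]), "axis",proj(c,np.array([mid+ax*55,mid+ax*20])))
g=cv2.cvtColor(im,cv2.COLOR_BGR2GRAY).astype(int)
u,v=proj(c,mid+ax*55+[0,0,13])[0].astype(int); print(v-16,g[v-16:v+16,u-3:u+4].mean(1).astype(int))
```

```text
(3.1, array([ 453.6, -323.5,  135.8]), array([-179.56,   -0.32,   84.23]))
pred line top [[326.44082514 123.12454665]] axis [[326.35555175 122.6143203 ]
 [326.33061244 170.7723774 ]]
107 [152 153 152 152 153 153 153 153 153 152 155 155 142  86  46  50  96 148
 157 155 154 154 154 154 154 153 156 153 155 155 155 155]
```

View pics/w3.png

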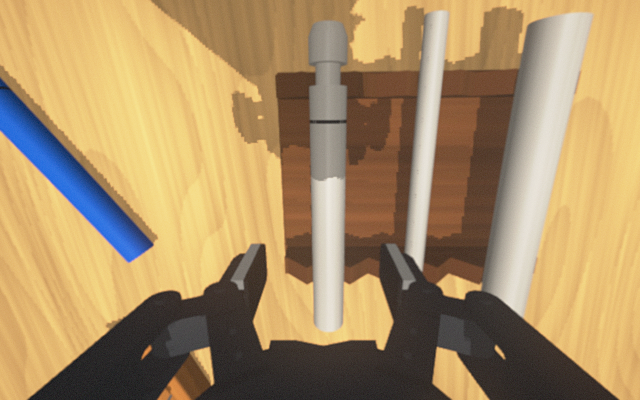

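The line is at (328,121.6), about 1 mm from the prediction, and the tube sits centred between the fingers and parallel to the tool. I descend and grip.

Emit:
step_arm(rows=[[[0,1,40],0],[[0,1,70],0],[[0,1,88],0],[[0,1,90],0],[[0,1,90],0]])

```text
time: 3.65
tool_pos: [459.2, -325.0, 52.9]
tcp_rot: [179.9, 0.0, 84.4]
ft_force: [0.6, 0.6, 0.6]
finger_gap: 59.6
grip_force: 0.0
```

Emit:
step_arm(rows=[[[0,0,0],0],[[0,0,0],0],[[0,0,0],0],[[0,0,0],0],[[0,0,0],0],[[0,0,0],0]], fingers=0, squeeze=60)

```text
time: 4.25
tool_pos: [456.9, -325.4, 53.3]
tcp_rot: [-179.8, 0.1, 84.4]
ft_force: [-14.5, 2.4, 16.0]
finger_gap: 23.9
grip_force: 58.4
```

Gripped about 8 mm too low on the pads and off to one side, so I reopen, lower, shift and regrip.

Emit:
step_arm(rows=[[[0,0,0],0],[[0,0,0],0],[[0,-2,4],0],[[0,-2,8],0],[[0,-2,8],0],[[0,-2,8],0]], fingers=0.7)

```text
time: 4.85
tool_pos: [456.1, -324.3, 42.8]
tcp_rot: [-180.0, -0.0, 84.4]
ft_force: [-0.1, -0.4, 0.6]
finger_gap: 60.0
grip_force: 0.0
```

Emit:
step_arm(rows=[[[0,0,0],0],[[0,0,0],0],[[0,0,0],0],[[0,0,0],0],[[0,0,0],0],[[0,0,0],0]], fingers=0)

```text
time: 5.45
tool_pos: [456.7, -324.7, 43.7]
tcp_rot: [179.9, 0.0, 84.4]
ft_force: [2.1, 0.6, 2.3]
finger_gap: 24.4
grip_force: 58.7
```

Emit:
step_arm(rows=[[[0,0,-30],0],[[0,0,-70],0],[[0,0,-100],0],[[50,10,-100],0.4],[[95,19,-100],0.4],[[140,28,-100],0.4],[[180,36,-90],0.4],[[215,44,-75],0.4],[[235,48,-60],0.4],[[242,49,-52],0.4],[[242,49,-52],0.4],[[242,49,-52],0.4]])

```text
time: 6.65
tool_pos: [528.1, -89.2, 95.0]
tcp_rot: [-179.9, 0.0, 84.0]
ft_force: [0.1, -0.7, -4.2]
finger_gap: 24.3
grip_force: 60.0
```

Run:
```python
from h import *
print(pose(),r.sense()["grip_force"],r.sense()["ft_force"]); c=get_calibration("wrist"); im=snapshot("wrist"); print(c["eye"],c["orientation"]);cv2.imwrite("pics/w4.png",im)
cv2.imwrite("pics/s4.png",snapshot("scene"));cv2.imwrite("pics/d4.png",snapshot("side"))
print(pose(),tool([528.5,-88.4,95.5]))
```

```text
(6.65, array([528.1, -89.2,  95. ]), array([-1.7993e+02,  3.0000e-02,  8.3990e+01])) 60.011587142944336 [ 0.0898283  -0.71440286 -4.20863882]
[536.10524414 -15.5452473  227.14803171] [-16.88082474   0.07092579  -5.97466509]
(6.8, array([529. , -89.8,  96.1]), array([1.7993e+02, 3.0000e-02, 8.3910e+01])) [ 1.33853871 -0.67214603  0.64359671]
```

View pics/w4.png

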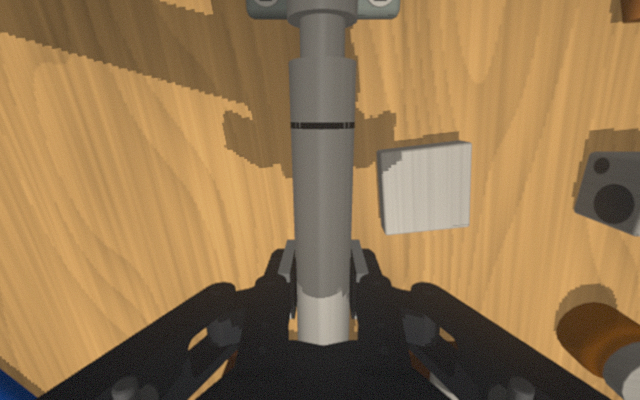

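The mandrel is held straight. Its line is at about (322,125), the neck is at the top of the frame, and the holder's base is just visible at (325,10). Next I measure how it sits in the grip.

Run:
```python
from h import *
im=cv2.imread("pics/w4.png"); g=cv2.cvtColor(im,cv2.COLOR_BGR2GRAY).astype(int); c=get_calibration("wrist")
print("line",g[116:134,318:327].mean(1))
for v in (80,110,150,190,225):
    s=im[v].astype(int); ch=s[:,2]-s[:,0]  # wood is orange
    u=np.arange(640); t=(ch<30)&(u>270)&(u<375)
    k=np.where(t)[0]; w=k.max()-k.min()+1; uc=(k.max()+k.min())/2
    # depth along the ray: width 26 -> distance
    e1,d1=ray(c,(k.min()-.5,v)); e2,d2=ray(c,(k.max()+.5,v)); al=np.arccos(d1@d2)/2
    dm=(d1+d2)/np.linalg.norm(d1+d2); X=e1+dm*13/np.sin(al)
    print(v,k.min(),k.max(),w,uc,X.round(1), R.from_euler("xyz",r.sense()["tcp_rot"],degrees=True).inv().apply(X-r.sense()["tool_pos"]).round(1))
L=onz(c,(322.5,125),105+12.5); print("line",L, R.from_euler("xyz",r.sense()["tcp_rot"],degrees=True).inv().apply(L-r.sense()["tool_pos"]).round(1))
```

```text
line [123.22222222 123.77777778 123.44444444 123.         125.55555556
 121.44444444  86.66666667  50.33333333  39.44444444  42.77777778
  43.          40.55555556  56.66666667  95.44444444 121.77777778
 126.11111111 124.22222222 123.33333333]
80 289 354 66 321.5 [537.8  -3.8 104.5] [86.4 -0.4 -8.4]
110 290 354 65 322.0 [536.8 -15.1 106.2] [ 75.1  -0.2 -10.1]
150 292 352 61 322.0 [535.1 -31.3 103.4] [58.8 -0.2 -7.3]
190 294 351 58 322.5 [533.4 -49.2 102.3] [40.8  0.  -6.1]
225 295 350 56 322.5 [531.6 -65.9 102.5] [24.   0.  -6.4]
line [536.41677194 -20.4378062  117.5       ] [ 69.7   0.  -21.4]
```

Emit:
step_arm(rows=[[[10,0,0],0],[[20,0,0],0],[[25,0,0],0],[[29,0,0],0],[[33,0,0],0],[[37,0,0],0],[[41,0,0],0],[[45,0,0],0]])

```text
time: 7.6
tool_pos: [533.4, -43.5, 95.2]
tcp_rot: [-180.0, 0.0, 84.0]
ft_force: [0.2, -0.8, -5.0]
finger_gap: 24.6
grip_force: 60.0
```

Emit:
step_arm(rows=[[[6,0,0],0],[[12,0,0],0],[[18,0,0],0],[[24,0,0],0],[[30,0,0],0],[[35,0,0],0],[[40,0,0],0],[[42,0,0],0],[[42,0,0],0]])

```text
time: 8.5
tool_pos: [537.8, -1.7, 95.3]
tcp_rot: [180.0, 0.0, 84.0]
ft_force: [0.3, -0.1, -4.8]
finger_gap: 24.3
grip_force: 60.0
```

Run:
```python
from h import *
print(pose(),r.sense()["ft_force"]); c=get_calibration("wrist"); im=snapshot("wrist"); print(c["eye"],c["orientation"]);cv2.imwrite("pics/w5.png",im)
s=snapshot("scene");d=snapshot("side"); cv2.imwrite("pics/s5.png",s);cv2.imwrite("pics/d5.png",d)
cv2.imwrite("pics/w5c.png",np.hstack([cv2.resize(im[0:200,220:420],(400,400),interpolation=2),cv2.resize(d[130:230,260:360],(400,400),interpolation=2)]))
```

```text
(8.5, array([537.8,  -1.7,  95.3]), array([180.  ,   0.  ,  84.02])) [ 0.31112567 -0.09815266 -4.78537024]
[545.60537143  71.94442471 227.4964932 ] [-1.68557999e+01 -3.09161545e-03 -5.94106771e+00]
```

View pics/w5c.png

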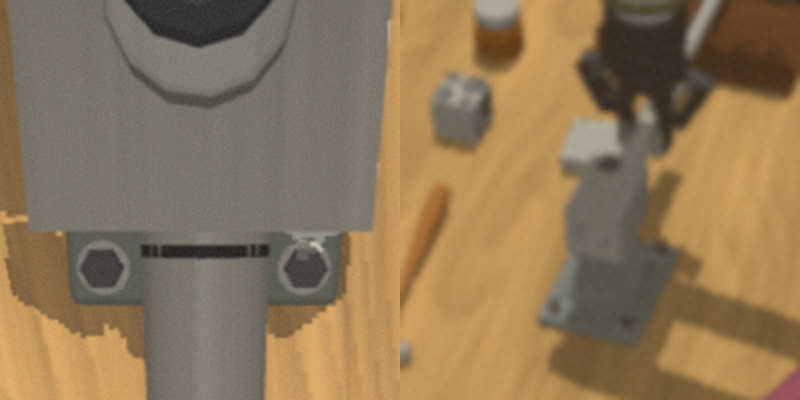

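The crop shows the line at picture pixel (322,125) and the block's front top edge at row 115.5, with the mandrel in the bore.

Run:
```python
from h import *
im=cv2.imread("pics/w5.png"); g=cv2.cvtColor(im,cv2.COLOR_BGR2GRAY).astype(int); c=get_calibration("wrist")
for u in (315,325): print(g[108:134,u-3:u+4].mean(1).astype(int))
for u in (240,300,345,398): print(u,g[108:124,u-2:u+3].mean(1).astype(int))
n=np.array([.1045,.9945,0])
for ve in (115,115.5,116): print(ve,onz(c,(322,ve),132)@n)
for z in (117.2,118,118.8): print(z,onz(c,(322,125),z)@n)
```

```text
[116 117 117 117 117 118 118 118 118 119 119 120 121 116  86  47  40  42
  40  41  58  98 120 120 120 119]
[118 117 118 118 118 117 117 120 125 127 126 125 128 123  88  52  40  42
  42  40  58 101 126 127 126 126]
240 [118 117 118 116 117 116 119 119 111 107 109 108 108 109 108 109]
300 [119 121 121 120 119 120 120 116 111 110 110 109 111 107  87  61]
345 [118 119 119 118 117 118 118 116 111 110 109 111 111 107  79  61]
398 [122 123 121 123 123 123 122 133 151 154 153 154 153 154 153 154]
115 127.45164519235375
115.5 127.30043576254737
116 127.1490729725121
117.2 123.82262796945508
118 123.85373491285522
118.8 123.88484185625536
```

Emit:
step_arm(rows=[[[2,0,0],0],[[3.6,0,0],0],[[3.6,0,0],0],[[3.6,0,0],0]])

```text
time: 9.05
tool_pos: [538.2, 1.6, 95.3]
tcp_rot: [180.0, 0.0, 84.0]
ft_force: [0.2, -0.5, -4.4]
finger_gap: 24.3
grip_force: 60.0
```

Emit:
step_arm(rows=[[[0,0,0],0],[[0,0,0],0],[[0,0,0],0],[[0,0,0],0],[[0,0,0],0],[[0,0,0],0]], fingers=0.6)

```text
time: 9.65
tool_pos: [538.3, 1.6, 95.4]
tcp_rot: [180.0, -0.0, 84.0]
ft_force: [-0.3, -0.3, 0.2]
finger_gap: 51.1
grip_force: 0.0
```

Run:
```python
from h import *
print(pose(),r.sense()["ft_force"],r.sense()["finger_gap"]); c=get_calibration("wrist"); im=snapshot("wrist"); cv2.imwrite("pics/w6.png",im)
g=cv2.cvtColor(im,cv2.COLOR_BGR2GRAY).astype(int)
for u in (315,325): print(g[100:134,u-3:u+4].mean(1).astype(int))
for u in (300,345,380): print(u,g[100:124,u-2:u+3].mean(1).astype(int))
n=np.array([.1045,.9945,0])
for v in (100,110,120): print(v,onz(c,(322,v),132)@n,onz(c,(322,v),117)@n)
```

```text
(9.65, array([538.3,   1.6,  95.4]), array([179.99,  -0.  ,  84.  ])) [-0.29055475 -0.25518749  0.16225306] 51.06333216367354
[117 116 117 117 118 117 117 117 117 117 117 116 119 116 117 117 118 118
 116 118 118 118 118 118 117 121 115  74  43  39  41  39  37  66]
[118 117 117 119 118 118 118 118 118 118 118 118 118 117 117 118 117 118
 119 118 119 118 119 117 119 121 115  74  44  41  42  41  42  71]
300 [120 120 119 118 120 118 120 119 119 119 118 120 120 119 120 119 119 119
 120 119 120 121 121 119]
345 [119 119 119 118 120 118 117 119 119 118 119 119 117 119 119 118 118 119
 119 119 119 118 118 119]
380 [117 118 118 117 117 116 117 117 117 118 117 116 116 119 117 116 117 117
 117 116 118 118 117 117]
100 135.69098623841427 136.2907764063976
110 132.725531657467 132.86001689568812
120 129.699492001061 129.3591659982575
```

Run:
```python
from h import *
im=cv2.imread("pics/w6.png"); g=cv2.cvtColor(im,cv2.COLOR_BGR2GRAY).astype(int); c=get_calibration("wrist")
print(g[124:138,318:326].mean(1).astype(int))
for u in (240,250,300,345,380): print(u,g[122:136,u-2:u+3].mean(1).astype(int))
n=np.array([.1045,.9945,0])
for v in (125,126,127): print(v,onz(c,(322,v),132)@n)
for v in (133,133.5,134): print(v,onz(c,(322,v),117)@n)
```

```text
[118 120 114  74  44  40  43  42  38  69 118 126 125 123]
240 [118 116 118 117 116 110 110 110 111 111 110 111 112 112]
250 [119 118 120 119 114 107 105 104 105 104 104 103 105 105]
300 [121 119 121 119 101  59  39  40  41  38  53  94 111 113]
345 [118 119 120 119 102  65  51  55  54  67  94 107 107 108]
380 [117 117 119 116 110 107 110 111 108 103  98  93  88  83]
125 128.16710296275247
126 127.85813572009508
127 127.54853917660107
133 124.70545546574077
133.5 124.523875748792
134 124.34211067668845
```

The line centre is about 1.5–1.9 mm outside the face. I regrip and nudge it in.

Emit:
step_arm(rows=[[[0,0,0],0],[[0,0,0],0],[[0,0,0],0],[[0,0,0],0],[[1,0,0],0],[[1.7,0,0],0],[[1.7,0,0],0],[[1.7,0,0],0]], fingers=0)

```text
time: 10.5
tool_pos: [538.0, 1.7, 95.4]
tcp_rot: [-180.0, 0.2, 84.0]
ft_force: [-4.7, -8.2, 3.9]
finger_gap: 24.1
grip_force: 58.7
```

Emit:
step_arm(rows=[[[0,0,0],0],[[0,0,0],0],[[0,0,0],0],[[0,0,0],0],[[0,0,0],0]], fingers=0.6)

```text
time: 11.0
tool_pos: [538.4, 3.5, 95.3]
tcp_rot: [180.0, -0.0, 84.0]
ft_force: [0.6, -0.6, -0.3]
finger_gap: 51.0
grip_force: 0.0
```

Run:
```python
from h import *
print(pose(),r.sense()["ft_force"],r.sense()["finger_gap"]); c=get_calibration("wrist"); im=snapshot("wrist"); cv2.imwrite("pics/w7.png",im)
g=cv2.cvtColor(im,cv2.COLOR_BGR2GRAY).astype(int)
print(g[124:146,318:326].mean(1).astype(int))
for u in (240,250,380): print(u,g[124:146,u-2:u+3].mean(1).astype(int))
n=np.array([.1045,.9945,0])
for v in (128,130,132): print(v,onz(c,(322,v),132)@n)
for v in (134,136,138): print(v,onz(c,(322,v),117)@n)
```

```text
(11.0, array([538.4,   3.5,  95.3]), array([ 1.8e+02, -1.0e-02,  8.4e+01])) [ 0.55138916 -0.57713648 -0.34678445] 50.96767025688501
[118 118 117 118 117 117 118 118  98  58  41  40  43  42  72 118 125 125
 125 123 123 123]
240 [117 117 116 118 116 117 117 116 115 112 110 111 112 111 113 111 113 112
 114 111 112 113]
250 [118 119 117 118 120 118 118 118 115 106 104 104 105 104 105 105 106 106
 106 106 106 107]
380 [118 117 117 118 118 117 116 116 114 108 102  98  93  88  82  77  74  71
  69  70  78  86]
128 129.10369189849854
130 128.4818530421618
132 127.85747552195573
134 126.21069675405411
136 125.4823034716426
138 124.75092968578359
```

Emit:
step_arm(rows=[[[0,-0.5,0],0],[[0,-0.5,0],0],[[0,-0.5,0],0],[[0,-0.5,0],0],[[0,-0.5,0],0],[[0,-0.5,-1.5],0],[[1,-0.5,-1.5],0],[[2,-0.5,-1.5],0],[[3,-0.5,-1.5],0],[[3,-0.5,-1.5],0],[[3,-0.5,-1.5],0]], fingers=0)

```text
time: 12.15
tool_pos: [538.0, 6.4, 96.6]
tcp_rot: [-180.0, -0.0, 84.0]
ft_force: [-0.3, -1.6, -5.0]
finger_gap: 24.4
grip_force: 59.0
```

```bash
cat > ln.py <<'E'
from h import *
import sys
print(pose(),r.sense()["ft_force"],r.sense()["finger_gap"]); c=get_calibration("wrist"); im=snapshot("wrist"); cv2.imwrite(f"pics/{sys.argv[1]}.png",im)
g=cv2.cvtColor(im,cv2.COLOR_BGR2GRAY).astype(float)
n=np.array([.1045,.9945,0])
p=g[100:170,318:326].mean(1); k=np.where(p<80)[0]; hi=k.max(); lo=hi+(80-p[hi])/(p[hi+1]-p[hi])+100
q=g[100:170,246:254].mean(1); e=100+np.where(q[:-1]-q[1:]>5)[0]
print("line lower edge row",lo,"n",onz(c,(322,lo),117)@n,"top row",k.min()+100,"edge",e,[ (onz(c,(322,v+.5),132)@n).round(2) for v in e])
E
python3 ln.py w8
```

```text
(12.15, array([538. ,   6.4,  96.6]), array([-179.98,   -0.  ,   84.  ])) [-0.25432621 -1.60622977 -4.99383726] 24.41645037736448Traceback (most recent call last):
  File "ln.py", line 6, in <module>
    p=g[100:170,318:326].mean(1); k=np.where(p<80)[0]; hi=k.max(); lo=hi+(80-p[hi])/(p[hi+1]-p[hi])+100
                                                          ~~~~~^^
    return umr_maximum(a, axis, None, out, keepdims, initial, where)
ValueError: zero-size array to reduction operation maximum which has no identity
```

Emit:
step_arm(rows=[[[-0.5,0,0],0],[[-0.5,0,0],0]])

```text
time: 12.4
tool_pos: [538.0, 6.2, 96.7]
tcp_rot: [-180.0, -0.0, 84.0]
ft_force: [0.2, 1.4, -4.5]
finger_gap: 24.0
grip_force: 59.0
```

Emit:
step_arm(rows=[[[0,0,0],0],[[0,0,0],0],[[0,0,0],0],[[0,0,0],0],[[-8,0,0],0],[[-15,0,0],0],[[-15,0,0],0],[[-15,0,0],0]], fingers=0.6)

```text
time: 13.2
tool_pos: [536.4, -9.5, 96.7]
tcp_rot: [-180.0, -0.0, 83.9]
ft_force: [-0.1, -0.0, 0.5]
finger_gap: 51.2
grip_force: 0.0
```

```bash
python3 ln.py w9
```

```text
(13.2, array([536.4,  -9.5,  96.7]), array([-179.99,   -0.  ,   83.94])) [-0.1170702  -0.03479846  0.47787442] 51.22410664485804Traceback (most recent call last):
  File "ln.py", line 6, in <module>
    p=g[100:170,318:326].mean(1); k=np.where(p<80)[0]; hi=k.max(); lo=hi+(80-p[hi])/(p[hi+1]-p[hi])+100
                                                          ~~~~~^^
    return umr_maximum(a, axis, None, out, keepdims, initial, where)
ValueError: zero-size array to reduction operation maximum which has no identity
```

```bash
python3 - <<'E'
from h import *
im=cv2.imread("pics/w9.png"); g=cv2.cvtColor(im,cv2.COLOR_BGR2GRAY).astype(int); c=get_calibration("wrist")
print(g[84:110,318:326].mean(1).astype(int)); print(g[84:110,246:254].mean(1).astype(int))
n=np.array([.1045,.9945,0])
for v in range(88,104,2): print(v,onz(c,(322,v),132)@n,onz(c,(322,v),117.5)@n)
E
cat > /dev/null
```

```text
[118 119 119 119 112  89  78  63  49  80 121 129 126 125 124 126 125 125
 126 126 125 125 126 125 126 126]
[119 119 118 119 111  94  80  79  85  95 102 102 102 102 104 103 103 103
 103 102 103 103 103 104 102 111]
88 128.26796644456448 129.37731077857367
90 127.68523221867883 128.70746849907803
92 127.1001546327327 128.0349325702739
94 126.51272249863668 127.35969013165818
96 125.9229245670829 126.68172825235833
98 125.3307495270751 126.00103393059202
100 124.73618600545291 125.31759409312053
102 124.13922256641098 124.63139559469586
```

The line's lower edge is at row 93 and the face edge at row 88.7, so the line sits about +0.8 mm from the face: within tolerance. On to the mallet.

Emit:
step_arm(rows=[[[0,0,-50],0],[[0,0,-100],0],[[0,0,-140],0],[[367,-125,-153],-96],[[367,-125,-153],-96],[[367,-125,-153],-96],[[367,-125,-153],-96],[[367,-125,-153],-96],[[367,-125,-153],-96],[[367,-125,-153],-96],[[367,-125,-153],-96],[[367,-125,-153],-96]], fingers=0.6)

```text
time: 14.45
tool_pos: [448.5, 373.6, 249.7]
tcp_rot: [179.9, -0.1, 162.0]
ft_force: [0.4, -1.5, 0.3]
finger_gap: 51.2
grip_force: 0.0
```

Emit:
step_arm(rows=[[[0,0,0],-19],[[0,0,0],-19],[[0,0,0],-19],[[0,0,0],-19]])

```text
time: 14.85
tool_pos: [450.4, 369.2, 249.6]
tcp_rot: [-180.0, -0.0, -179.6]
ft_force: [-0.1, 0.2, -0.8]
finger_gap: 51.3
grip_force: 0.0
```

Run:
```python
from h import *
print(pose()); c=get_calibration("wrist"); im=snapshot("wrist"); print(c["eye"],c["orientation"]); cv2.imwrite("pics/w10.png",im)
```

```text
(14.85, array([450.4, 369.2, 249.6]), array([-1.7999e+02, -2.0000e-02, -1.7961e+02]))
[376.49053736 368.68838601 381.89532854] [-1.68771191e+01 -2.41315803e-02  9.04223978e+01]
```

View pics/w10.png

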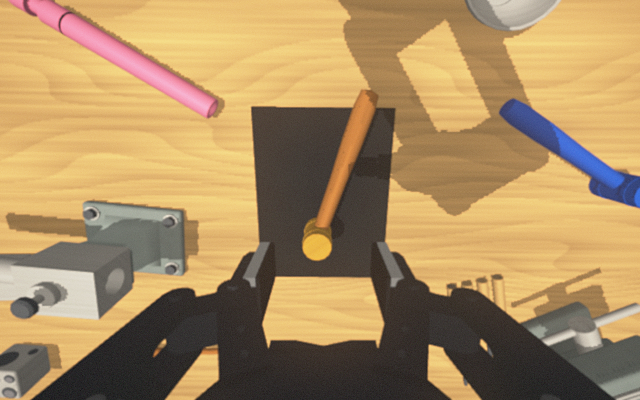

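The mallet head's top face is at (318,247) and its handle runs up to its end at (369,95). The pad spans about (252..395, 107..276). The blue mallet is far right, at (560,150).

Run:
```python
from h import *
im=cv2.imread("pics/w10.png"); c=get_calibration("wrist"); hsv=cv2.cvtColor(im,cv2.COLOR_BGR2HSV)
m=((hsv[...,1]>110)&(hsv[...,2]>60)).astype(np.uint8); z=np.zeros_like(m); z[112:262,262:385]=m[112:262,262:385]
for v in range(115,215,12):
    k=np.where(z[v])[0]; print(v,k.min(),k.max(),onz(c,((k.min()+k.max())/2,v),34).round(1))
y=((hsv[...,1]>110)&(hsv[...,2]>170)&(hsv[...,0]>17)).astype(np.uint8); y[:225]=0;y[265:]=0;y[:,:295]=0;y[:,340:]=0
ct=max(cv2.findContours(y,0,1)[0],key=cv2.contourArea); (u,v),rad=cv2.minEnclosingCircle(ct); print(u,v,rad,onz(c,(u,v),64), 18*289.2/318)
print("end",onz(c,(369,94),34))
for q in [(252,107),(395,107),(386,276),(257,276)]: print("pad",onz(c,q,4).round())
```

```text
115 350 373 [378.8 413.6  34. ]
127 346 368 [392.2 409.   34. ]
139 342 364 [405.9 404.8  34. ]
151 338 359 [420.  399.9  34. ]
163 334 354 [434.4 395.   34. ]
175 330 349 [449.2 389.9  34. ]
187 326 344 [464.4 384.6  34. ]
199 322 340 [479.9 379.9  34. ]
211 318 335 [495.9 374.4  34. ]
316.5714416503906 246.0 14.46327018737793 [530.25769605 362.35842637  64.        ] 16.369811320754714
end [356.15526669 420.98437885  34.        ]
pad [370. 281.   4.]
pad [369. 459.   4.]
pad [607. 464.   4.]
pad [608. 273.   4.]
```

Emit:
step_arm(rows=[[[-37,7.5,40],18.9],[[-37,7.5,80],18.9],[[-37,7.5,120],18.9],[[-37,7.5,150],18.9],[[-37,7.5,170],18.9],[[-37,7.5,170],18.9]])

```text
time: 15.5
tool_pos: [485.0, 375.0, 75.5]
tcp_rot: [-179.7, -0.3, 161.4]
ft_force: [-0.5, 0.8, 0.7]
finger_gap: 51.6
grip_force: 0.0
```

Run:
```python
from h import *
print(pose()); c=get_calibration("wrist"); im=snapshot("wrist"); cv2.imwrite("pics/w11.png",im)
hsv=cv2.cvtColor(im,cv2.COLOR_BGR2HSV); m=((hsv[...,1]>110)&(hsv[...,2]>60)&(hsv[...,0]<15))
T=R.from_euler("xyz",r.sense()["tcp_rot"],degrees=True); p=r.sense()["tool_pos"]
for v in range(60,300,25):
    k=np.where(m[v,280:370])[0]+280
    if len(k): X=onz(c,((k.min()+k.max())/2,v),34); print(v,k.min(),k.max(),X.round(1),T.inv().apply(X-p).round(1))
```

```text
(15.5, array([485. , 375. ,  75.5]), array([-179.68,   -0.26,  161.36]))
60 304 350 [389.5 409.6  34. ] [102.5   1.1  44.3]
85 305 350 [401.6 405.8  34. ] [89.8  1.4 44.3]
110 306 349 [414.2 401.7  34. ] [76.5  1.5 44.3]
135 307 347 [427.4 397.   34. ] [62.5  1.3 44.2]
160 309 346 [441.4 392.6  34. ] [47.8  1.7 44.2]
185 310 345 [456.1 387.8  34. ] [32.4  1.7 44.2]
210 311 344 [471.6 382.7  34. ] [16.1  1.8 44.1]
235 313 343 [487.9 377.6  34. ] [-1.1  2.2 44.1]
260 313 342 [505.  371.6  34. ] [-19.2   2.   44. ]
```

View pics/w11.png

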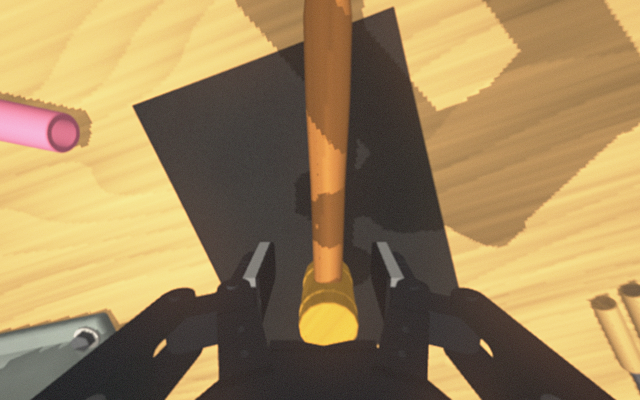

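The handle is centred between the fingers, with the head top at (328,323). I descend and grip.

Emit:
step_arm(rows=[[[0,0,20],0],[[0,0,40],0],[[0,0,52],0],[[0,0,54],0],[[0,0,54],0]])

```text
time: 16.05
tool_pos: [488.0, 377.0, 26.7]
tcp_rot: [180.0, 0.0, 161.4]
ft_force: [-0.1, -0.0, -0.1]
finger_gap: 51.4
grip_force: 0.0
```

Emit:
step_arm(rows=[[[0,0,0],0],[[0,0,0],0],[[0,0,0],0],[[0,0,0],0],[[0,0,0],0],[[0,0,0],0]], fingers=0, squeeze=110)

```text
time: 16.65
tool_pos: [488.3, 377.2, 27.4]
tcp_rot: [179.9, 0.1, 161.4]
ft_force: [-2.1, -0.9, 6.1]
finger_gap: 18.3
grip_force: 107.3
```

Emit:
step_arm(rows=[[[0,0,-15],0],[[0,0,-40],0],[[0,0,-75],0],[[0,0,-115],0],[[-10,-25,-150],0],[[-25,-60,-180],0],[[-41,-100,-197],0],[[-57,-140,-197],0],[[-74,-180,-197],0],[[-90,-220,-197],0],[[-99.5,-243,-197],0],[[-99.5,-243,-197],0]])

```text
time: 17.85
tool_pos: [504.1, 111.3, 222.9]
tcp_rot: [-179.9, -0.0, 161.2]
ft_force: [0.0, 0.4, -5.6]
finger_gap: 18.2
grip_force: 108.9
```

Run:
```python
from h import *
c=get_calibration("wrist"); im=snapshot("wrist"); s=snapshot("scene"); d=snapshot("side")
print(pose(),r.sense()["ft_force"],r.sense()["finger_gap"])
cv2.imwrite("pics/w12.png",im);cv2.imwrite("pics/s12.png",s);cv2.imwrite("pics/d12.png",d)
a=cv2.resize(im,(480,300)); b=cv2.resize(s[140:240,240:350],(330,300),interpolation=2); e=cv2.resize(d[90:240,250:370],(240,300),interpolation=2)
cv2.imwrite("pics/v12.png",np.vstack([np.hstack([a,np.zeros((300,90,3),np.uint8)]),np.hstack([b,e])]))
for n in("scene","side"):
    k=get_calibration(n); print(n,proj(k,np.array([[548.3,100.5,161],[548.3,100.5,201],[548.3,100.5,261]])).round(1).tolist())
print(proj(c,np.array([[548.3,100.5,261],[548.3,100.5,161]])))
```

```text
(18.0, array([504.1, 115. , 222.9]), array([ 1.7998e+02, -4.0000e-02,  1.6142e+02])) [ 0.02400947  0.78658041 -6.46597207] 18.153975394531205
scene [[293.5, 195.4], [293.0, 186.1], [292.2, 171.6]]
side [[311.6, 168.8], [311.4, 160.1], [311.1, 146.5]]
[[331.58472242 403.73750925]
 [327.84639039 276.55580296]]
```

View pics/v12.png

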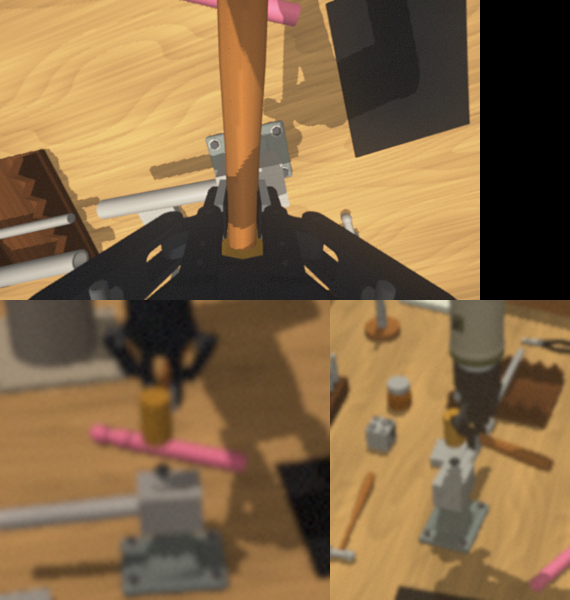

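That view puts the mallet head directly above the pin: scene (292,178) and side (311.5,153.5). I've slightly overrun the picture-viewing limit of 10, so I will use masks and numbers only from here. Checking the head with masks.

```bash
cat > head.py <<'E'
from h import *
def blob(n,im,p,w=30):
    hsv=cv2.cvtColor(im,cv2.COLOR_BGR2HSV); m=((hsv[...,1]>140)&(hsv[...,0]>17)&(hsv[...,0]<32)&(hsv[...,2]>50)).astype(np.uint8)
    u,v=int(p[0]),int(p[1]); z=np.zeros_like(m); z[v-w:v+w,u-w:u+w]=m[v-w:v+w,u-w:u+w]
    k,l,st,ce=cv2.connectedComponentsWithStats(z); i=1+np.argmax(st[1:,4]); b=st[i]; return b,(b[0]+b[2]/2-.5,b[1]+b[3]/2-.5),ce[i]
E
python3 - <<'E'
from head import *
s=get_calibration("scene");d=get_calibration("side"); X=[548.3,100.5,230]
rs=[]
for n,c,f in(("scene",s,"s12"),("side",d,"d12")):
    b,bc,ce=blob(n,cv2.imread(f"pics/{f}.png"),proj(c,X)[0],16 if n=="side" else 20); print(n,b,bc,ce,proj(c,X)); rs.append(ray(c,ce))
print("head",tri(rs))
# pin head: dark blob near prediction
for n,c,f in(("scene",s,"scene0"),("side",d,"side0")):
    g=cv2.cvtColor(cv2.imread(f"pics/{f}.png"),cv2.COLOR_BGR2GRAY); u,v=proj(c,[548.3,100.5,157])[0].astype(int); print(n,u,v); print(g[v-6:v+7,u-9:u+10])
E
```

```text
scene [287 170   9  17  69] (np.float64(291.0), np.float64(178.0)) [290.95652174 177.23188406] [[292.60389398 179.20454963]]
side [305 143  12  20 127] (np.float64(310.5), np.float64(152.5)) [309.93700787 152.8976378 ] [[311.26126239 153.66625546]]
head (array([550.47380613,  98.28357442, 235.99600957]), [np.float64(4.6548403564822225), np.float64(4.654840356482285)])
scene 293 196
[[ 98  96  95  96  97  95  97 101 102 108 109 113 119 123 127 129 132 135
  138]
 [116 114 113 111 108 100  99  99 100  97  96  97 101 102 107 112 115 120
  124]
 [131 129 131 129 126 121 118 116 114 107  97  94  97  98  97  97  97  99
  103]
 [137 138 138 137 136 134 132 130 125 116 108 108 110 111 105 100  96  96
   93]
 [134 135 135 138 137 137 137 129 117 106 102 106 116 121 121 114 112 108
  104]
 [135 133 132 133 133 134 129 115  98  86  82  90 106 123 127 127 125 125
  121]
 [133 130 131 130 128 127 120 103  82  69  67  75  97 120 132 136 136 137
  136]
 [130 132 132 131 133 129 122 103  82  67  60  72  97 122 134 139 138 139
  140]
 [130 129 133 137 136 135 130 115  95  78  69  75  97 120 132 138 1
[... 705 characters left out ...]
 162 158 153 153 155 159 155 135 119 135 144
  146]
 [158 160 162 162 163 162 161 154 145 133 130 135 148 151 129 124 139 147
  146]
 [140 141 146 154 157 160 157 142 121 104 101 108 129 136 129 135 144 146
  144]
 [113 118 124 130 143 153 154 131 101  87  86  90 109 133 136 145 151 149
  147]
 [103 102 105 115 133 152 152 127  99  84  81  85 108 139 152 155 155 155
  150]
 [ 97  98 100 117 141 155 156 140 112  89  82  93 124 147 159 158 159 161
  151]
 [105 102 111 129 148 159 157 146 121  98  94 100 124 147 158 160 163 158
  144]
 [130 128 132 146 157 158 145 131 119 105  99 104 114 134 154 162 160 153
  133]
 [143 145 152 157 160 157 135 117 106 105 105 104 109 124 148 160 159 143
  120]]
```

Emit:
step_arm(rows=[[[0,3,10],0],[[0,3,20],0],[[0,3,30],0],[[0,3,34],0],[[0,3,37],0],[[0,3,40],0],[[0,3,43],0],[[0,3,46],0]])

```text
time: 18.8
tool_pos: [505.9, 117.7, 178.4]
tcp_rot: [180.0, 0.1, 161.4]
ft_force: [-6.2, -0.2, 4.0]
finger_gap: 18.6
grip_force: 110.4
```

Emit:
step_arm(rows=[[[0,0,3],0],[[0,0,6],0],[[0,0,8],0],[[0,0,9],0]])

```text
time: 19.2
tool_pos: [506.0, 117.8, 170.2]
tcp_rot: [179.9, 0.1, 161.4]
ft_force: [-11.9, -0.0, 13.8]
finger_gap: 17.9
grip_force: 111.7
```

Emit:
step_arm(rows=[[[0,0,1.5],0],[[0,0,3],0],[[0,0,3],0]])

```text
time: 19.5
tool_pos: [506.3, 118.0, 169.6]
tcp_rot: [179.9, 0.2, 161.4]
ft_force: [-18.4, 0.2, 23.1]
finger_gap: 18.1
grip_force: 113.2
```

Emit:
step_arm(rows=[[[0,0,-10],0],[[0,0,-30],0],[[0,0,-60],0],[[0,40,-60],0],[[0,80,-60],0],[[20,120,-60],0],[[40,160,-60],0],[[60,200,-60],0],[[80,230,-60],0],[[99,240,-60],0],[[99,240,-60],0]])

```text
time: 20.6
tool_pos: [486.1, 379.4, 224.5]
tcp_rot: [180.0, -0.1, 161.7]
ft_force: [0.3, -0.3, -6.8]
finger_gap: 18.2
grip_force: 109.6
```

Run:
```python
from head import *
W=get_calibration("wrist"); w=snapshot("wrist"); S=snapshot("scene");D=snapshot("side"); print(pose(),r.sense()["ft_force"])
cv2.imwrite("pics/w13.png",w);cv2.imwrite("pics/s13.png",S);cv2.imwrite("pics/d13.png",D)
p=r.sense()["tool_pos"]; H=p+R.from_euler("xyz",r.sense()["tcp_rot"],degrees=True).apply([-46,0,-8])
s=get_calibration("scene");d=get_calibration("side");rs=[]
for n,c,a,b in(("scene",s,"scene0",S),("side",d,"side0",D)):
    a=cv2.cvtColor(cv2.imread(f"pics/{a}.png"),cv2.COLOR_BGR2GRAY); g=cv2.cvtColor(b,cv2.COLOR_BGR2GRAY)
    q=proj(c,np.array([[548.3,100.5,161],[548.3,100.5,147]])).round(1); u,v=q[0].astype(int); print(n,q.tolist())
    print(v-8,"before",a[v-8:v+10,u-1:u+2].mean(1).astype(int)); print("after ",g[v-8:v+10,u-1:u+2].mean(1).astype(int))
    bb,bc,ce=blob(n,b,proj(c,H)[0],22); print("head",bb,ce,proj(c,H)); rs.append(ray(c,bc))
print(H,tri(rs))
```

```text
(20.75, array([488.4, 376.2, 224.8]), array([-1.7999e+02,  3.0000e-02,  1.6145e+02])) [-0.0486573   0.62187057 -6.3986984 ]
scene [[293.5, 195.4], [293.7, 198.5]]
187 before [142 138 124 106  97 106 116 108  88  72  69  80  98 112 119 119 123 130]
after  [144 139 126 108  98 110 128 136 131 117  98  81  74  83 103 115 122 131]
head [361 158  10  18  73] [365.49315068 165.2739726 ] [[365.26947196 167.22648292]]
side [[311.6, 168.8], [311.7, 171.7]]
160 before [160 162 161 161 161 160 160 154 136 108  91  88  94 104 107 105 104 107]
after  [107 107 106 107 106 106 107 106 106 107 107 106 107 106 108 113 113 106]
head [289 197  13  25 170] [293.94705882 208.77058824] [[295.91645417 208.08917   ]]
[531.95961897 361.6048047  232.80574207] (array([532.28482284, 364.24190962, 234.002857  ]), [np.float64(2.378817431906649), np.float64(2.3788174319065667)])
```

Run:
```python
from h import *
W=get_calibration("wrist"); P=lambda z:[548.3,100.5,z]
print("now",proj(W,np.array([P(161),P(147)])))
# hypothetical: same camera, other TCP shifts
T=R.from_euler("xyz",r.sense()["tcp_rot"],degrees=True)
for sh in [(-60,-60,-20),(0,-100,-20),(-60,-100,-20),(40,-120,-20),(80,-150,0)]:
    c=dict(W); c["eye"]=W["eye"]+T.apply(sh); print(sh,(r.sense()["tool_pos"]+T.apply(sh)).round(),proj(c,np.array([P(161),P(147)])).round(1).tolist())
```

```text
now [[ 36.45275381 379.93127797]
 [ 51.6693619  365.84617969]]
(-60, -60, -20) [526. 300. 245.] [[111.3, 303.4], [122.2, 293.6]]
(0, -100, -20) [457. 281. 245.] [[168.5, 358.8], [175.9, 346.9]]
(-60, -100, -20) [513. 262. 245.] [[158.3, 303.0], [166.7, 293.3]]
(40, -120, -20) [412. 275. 245.] [[195.4, 392.1], [201.4, 379.1]]
(80, -150, 0) [365. 259. 225.] [[223.6, 445.2], [228.4, 429.3]]
```

Run:
```python
from h import *
im=cv2.imread("pics/w13.png"); g=cv2.cvtColor(im,cv2.COLOR_BGR2GRAY)
print(g[340:400:3,14:96:4])
W=get_calibration("wrist")
for z in (161,151,147,140): print(z,proj(W,[548.3,100.5,z]).round(1), proj(W,[538.3,100.5,z]).round(1))
print("ref w10 pin dark blob:")
a=cv2.cvtColor(cv2.imread("pics/w10.png"),cv2.COLOR_BGR2GRAY); print(a[284:330:3,0:70:4])
```

```text
[[161 171 212 214 213 213 213 215 215 216 216 216 215 216 216 220 219 218
  219 218 220]
 [185 190 210 210 214 212 214 215 212 213 216 219 187 215 217 219 219 219
  220 219 218]
 [198 206 211 212 211 213 213 215 217 218 150 109 109 123 173 212 216 217
  218 217 219]
 [207 210 211 213 216 215 208 212 215 142 106 111 110 106 113 158 219 218
  218 218 219]
 [217 220 218 218 208 214 213 213 192 202 220 189 116 106 102 117 211 215
  217 218 219]
 [215 214 216 211 212 214 213 213 216  92  97 138 203 131 103  97 167 218
  217 216 217]
 [201 195 195 205 212 207 211 206  64  68  57  54  94 176 104  97 156 216
  217 217 216]
 [196 207 208 213 212 210 214  91  90  89  78  57  55 135 132  95 189 213
  213 216 171]
 [198 191 194 214 213 212 190 105 106 105  88  75  57 115 152 156 217 218
  224 137  32]
 [197 200 194 201 217 215 176 113 112 110 105  88  56 137 150 220 215 217
   91  35  40]
 [194 198 197 188 213 213 197 106 107 110 108  85  73 216 209 214 211  67
   33  43  34]
 [193 188 194 195 196 211 206 135 106 104 107  89 204 209 210 190  50  39
   45  38  44]
 [196 194 190 190 195 198 215 20
[... 1348 characters left out ...]
139 136 104 207 212 213]
 [195 197 200  98 106 105  93  84  51  50 217 149 155 160 217 214 214 214]
 [188 188 187 102 104 109 108  90  74  44 207 207 207 211 210 209 211 211]
 [188 187 188 105 107 105 108 102  85  58 209 209 211 206 207 209 210 211]
 [188 190 190 161 101 105 108  97  81 195 212 215 213 217 216 218 218 219]
 [189 187 185 187 160 120 107  94 186 195 195 195 195 201 201 201 203 207]
 [186 187 186 186 183 185 178 179 181 185 188 189 192 194 193 195 197 198]
 [196 197 196 196 197 198 198 193 192 190 185 189 186 188 190 190 192 191]
 [194 192 193 191 194 194 191 193 194 190 193 192 191 188 185 183 181 182]
 [189 188 190 190 190 193 189 193 192 195 195 194 195 193 195 199 199 196]]
```

Run:
```python
from h import *
from scipy.optimize import minimize_scalar
W=get_calibration("wrist")
w10=dict(W,eye=np.array([376.49053736,368.68838601,381.89532854]),orientation=np.array([-16.8771191,-.0241315801,90.4223978]))
def fit(n,win,c):
    g=cv2.cvtColor(cv2.imread(n),cv2.COLOR_BGR2GRAY); m=np.zeros_like(g); v0,v1,u0,u1=win
    m[v0:v1,u0:u1]=(g[v0:v1,u0:u1]<160)  # whole head silhouette
    k,l,st,ce=cv2.connectedComponentsWithStats(m); i=1+np.argmax(st[1:,4])
    t=((l==i)&(g>96)&(g<120)).astype(np.uint8); t=cv2.morphologyEx(t,cv2.MORPH_OPEN,np.ones((3,3)))
    ct=max(cv2.findContours(t,0,1)[0],key=cv2.contourArea); e=cv2.fitEllipse(ct)
    # left/bottom tangent of silhouette belong to the top face rim: 
    ys,xs=np.where(l==i); return e,xs.min(),ys.max(),ys.min()
for n,win,c in (("pics/w10.png",(297,322,4,46),w10),("pics/w13.png",(355,381,32,66),W)):
    f=fit(n,win,c); print(n,f)
    for z in (161,159,151,149,147):
        rim=np.array([[548.3+10*np.cos(t),100.5+10*np.sin(t),z] for t in np.linspace(0,6.28,72)]); q=proj(c,rim)
        print(z,"left",q[:,0].min().round(1),"bottom",q[:,1].max().round(1),"centre",proj(c,[548.3,100.5,z]).round(1))
```

```text
pics/w10.png (((19.303007125854492, 310.2127685546875), (11.742544174194336, 19.349367141723633), 117.7489242553711), np.int64(10), np.int64(318), np.int64(297))
161 left 4.6 bottom 321.8 centre [[ 16.9 312.3]]
159 left 7.0 bottom 320.2 centre [[ 19.3 310.7]]
151 left 16.4 bottom 314.2 centre [[ 28.2 304.9]]
149 left 18.7 bottom 312.7 centre [[ 30.4 303.6]]
147 left 20.9 bottom 311.3 centre [[ 32.5 302.2]]
pics/w13.png (((48.069053649902344, 369.0000305175781), (11.502629280090332, 17.94746971130371), 112.35317993164062), np.int64(39), np.int64(376), np.int64(355))
161 left 23.8 bottom 389.1 centre [[ 36.5 379.9]]
159 left 26.2 bottom 386.9 centre [[ 38.7 377.8]]
151 left 35.4 bottom 378.6 centre [[ 47.5 369.7]]
149 left 37.6 bottom 376.6 centre [[ 49.6 367.8]]
147 left 39.7 bottom 374.7 centre [[ 51.7 365.8]]
```

Run:
```python
from h import *
W=get_calibration("wrist")
w10=dict(W,eye=np.array([376.49053736,368.68838601,381.89532854]),orientation=np.array([-16.8771191,-.0241315801,90.4223978]))
A=cv2.cvtColor(cv2.imread("pics/w10.png"),cv2.COLOR_BGR2GRAY);B=cv2.cvtColor(cv2.imread("pics/w13.png"),cv2.COLOR_BGR2GRAY)
def dark(g,u,v,r=9):
    u,v=int(round(u)),int(round(v)); s=g[v-r:v+r+1,u-r:u+r+1]; m=(s<75).astype(np.uint8); k,l,st,ce=cv2.connectedComponentsWithStats(m)
    i=1+np.argmax(st[1:,4]) if k>1 else 0; return (ce[i]+[u-r,v-r]).round(1),st[i,4]
for uv in [(92,213),(169,221),(171,268)]:
    p,a=dark(A,*uv); X=onz(w10,p,14); q=proj(W,X)[0]; 
    print(p,a,X.round(1),"pred13",q.round(1),"found",dark(B,*q,r=10))
# local bolt layout check in the pin picture: base shift by template matching 
for uv in [(92,213),(169,221)]:
    t=A[uv[1]-10:uv[1]+11,uv[0]-10:uv[0]+11]; X=onz(w10,uv,14); q=proj(W,X)[0]; u,v=q.round().astype(int)
    Rr=cv2.getRotationMatrix2D((10,10),0,1); s=B[v-22:v+23,max(0,u-22):u+23]
    best=max(((cv2.minMaxLoc(cv2.matchTemplate(s,cv2.warpAffine(t,cv2.getRotationMatrix2D((10,10),a,1),(21,21),borderMode=1)[3:18,3:18],5)))+(a,) for a in (-24,-19,-14,14,19,24)),key=lambda k:k[1]); print(uv,q.round(1),best[1],best[4],np.array(best[3])+7+[max(0,u-22),v-22])
```

```text
[ 93.1 212.6] 20 [507.   64.2  14. ] pred13 [101.5 263.7] found (array([ 98.7, 266.1]), np.int32(20))
[172. 220.] 9 [516.9 166.4  14. ] pred13 [176.1 247.4] found (array([174.3, 250.6]), np.int32(7))
[173.4 267.1] 8 [588.3 158.4  14. ] pred13 [194.6 294.2] found (array([198.3, 300.2]), np.int32(133))
(92, 213) [100.6 264.4] 0.9739522337913513 14 [ 98 267]
(169, 221) [173.7 249.4] 0.9737385511398315 14 [171 252]
```

The w13 picture was taken while the arm was still settling. I repeat it now that the arm has stopped.

Run:
```python
from h import *
W=get_calibration("wrist"); im=snapshot("wrist"); cv2.imwrite("pics/w14.png",im); print(pose())
w10=dict(W,eye=np.array([376.49053736,368.68838601,381.89532854]),orientation=np.array([-16.8771191,-.0241315801,90.4223978]))
A=cv2.cvtColor(cv2.imread("pics/w10.png"),cv2.COLOR_BGR2GRAY);B=cv2.cvtColor(im,cv2.COLOR_BGR2GRAY)
for uv in [(92,213),(169,221)]:
    t=A[uv[1]-10:uv[1]+11,uv[0]-10:uv[0]+11]; X=onz(w10,uv,14); q=proj(W,X)[0]; u,v=q.round().astype(int); s=B[v-22:v+23,u-22:u+23]
    b=cv2.minMaxLoc(cv2.matchTemplate(s,cv2.warpAffine(t,cv2.getRotationMatrix2D((10,10),18,1),(21,21),borderMode=1)[3:18,3:18],5)); print(q.round(1),b[1],np.array(b[3])+7+[u-22,v-22])
m=np.zeros_like(B); m[350:381,34:68]=B[350:381,34:68]<160
t=((m>0)&(B>96)&(B<120)).astype(np.uint8); t[:357]=0; t[:,62:]=0; t=cv2.morphologyEx(t,2,np.ones((3,3)))
print(cv2.fitEllipse(max(cv2.findContours(t,0,1)[0],key=cv2.contourArea)))
for z in (159,151,149,147,145): print(z,proj(W,[548.3,100.5,z]).round(1))
```

```text
(20.8, array([488.6, 375.9, 224.8]), array([-1.8000e+02,  3.0000e-02,  1.6141e+02]))
[100.6 264.4] 0.9393768906593323 [100 265]
[173.7 249.4] 0.9631996750831604 [173 249]
((51.35992431640625, 365.2861633300781), (11.351367950439453, 18.446508407592773), 111.06468963623047)
159 [[ 38.7 377.8]]
151 [[ 47.5 369.7]]
149 [[ 49.6 367.8]]
147 [[ 51.7 365.8]]
145 [[ 53.7 364. ]]
```

The pin top now measures z ≈ 147, so the pin is home. I set the mallet back on the pad.

Emit:
step_arm(rows=[[[0,0,40],0],[[0,0,80],0],[[0,0,120],0],[[0,0,150],0],[[0,0,170],0],[[0,0,182],0],[[0,0,188],0],[[0,0,192],0],[[0,0,194],0],[[0,0,194],0]])

```text
time: 21.8
tool_pos: [488.7, 376.9, 31.8]
tcp_rot: [179.9, 0.1, 161.4]
ft_force: [0.2, -0.2, -6.9]
finger_gap: 18.2
grip_force: 109.4
```

Emit:
step_arm(rows=[[[0,0,1],0],[[0,0,2],0],[[0,0,3],0],[[0,0,4],0],[[0,0,4.5],0],[[0,0,4.5],0]])

```text
time: 22.4
tool_pos: [488.1, 376.8, 27.5]
tcp_rot: [180.0, 0.0, 161.5]
ft_force: [-4.7, -2.7, 4.3]
finger_gap: 18.0
grip_force: 111.3
```

On the pad. I release slowly, then go up.

Emit:
step_arm(rows=[[[0,0,0],0],[[0,0,0],0],[[0,0,0],0],[[0,0,0],0],[[0,0,0],0],[[0,0,0],0]], fingers=0.6, squeeze=20)

```text
time: 23.0
tool_pos: [488.1, 376.5, 26.3]
tcp_rot: [180.0, 0.0, 161.4]
ft_force: [0.4, -0.9, -0.1]
finger_gap: 51.3
grip_force: 0.0
```

Emit:
step_arm(rows=[[[0,0,-20],0],[[0,0,-60],0],[[0,0,-100],0],[[0,0,-150],0],[[0,0,-190],0],[[0,0,-190],0],[[0,0,-190],0],[[0,0,-190],0]])

```text
time: 23.8
tool_pos: [487.3, 376.1, 214.7]
tcp_rot: [-179.9, -0.1, 161.4]
ft_force: [1.0, -0.0, -0.4]
finger_gap: 51.7
grip_force: 0.0
```

Run:
```python
from head import *
S=snapshot("scene");D=snapshot("side");W=get_calibration("wrist");im=snapshot("wrist"); print(pose(),r.sense()["ft_force"],r.sense()["finger_gap"]); cv2.imwrite("pics/w15.png",im); cv2.imwrite("pics/d15.png",D); cv2.imwrite("pics/s15.png",S)
s=get_calibration("scene");d=get_calibration("side")
for n,c,b,f in(("scene",s,S,"scene0"),("side",d,D,"side0")):
    q=proj(c,[531,362,34])[0]; print(n,q.round(1),"now",blob(n,b,q,22)[0:2],"start",blob(n,cv2.imread(f"pics/{f}.png"),q,22)[0:2])
hsv=cv2.cvtColor(im,cv2.COLOR_BGR2HSV); y=((hsv[...,1]>110)&(hsv[...,2]>150)&(hsv[...,0]>17)&(hsv[...,0]<32)).astype(np.uint8); u,v=proj(W,[531,362,64])[0].astype(int); print(u,v)
z=np.zeros_like(y); z[max(0,v-25):v+25,u-25:u+25]=y[max(0,v-25):v+25,u-25:u+25]
ct=max(cv2.findContours(z,0,1)[0],key=cv2.contourArea); e=cv2.minEnclosingCircle(ct); print(e,onz(W,e[0],64))
```

```text
(23.95, array([487.2, 375.9, 214.1]), array([-1.7984e+02, -1.2000e-01,  1.6144e+02])) [ 0.83642285 -0.77583691 -0.28280598] 51.29790720371183
scene [361.6 210.4] now (array([357, 202,  10,  16,  71], dtype=int32), (np.float64(361.5), np.float64(209.5))) start (array([357, 203,  10,  16,  74], dtype=int32), (np.float64(361.5), np.float64(210.5)))
side [299. 249.] now (array([293, 239,  12,  21, 190], dtype=int32), (np.float64(298.5), np.float64(249.0))) start (array([293, 239,  12,  21, 187], dtype=int32), (np.float64(298.5), np.float64(249.0)))
323 232
((323.0, 226.0), 21.471010208129883) [524.1756781 363.5709995  64.       ]
```

The mallet stands exactly where it started. Last check is the mandrel line.

Emit:
step_arm(rows=[[[-172,-354,14],77.4],[[-172,-354,14],77.4],[[-172,-354,14],77.4],[[-172,-354,14],77.4],[[-172,-354,14],77.4],[[-172,-354,14],77.4],[[-172,-354,14],77.4],[[-172,-354,14],77.4],[[-172,-354,14],77.4],[[-172,-354,14],77.4],[[-172,-354,14],77.4],[[-172,-354,14],77.4]])

```text
time: 25.15
tool_pos: [538.2, -12.8, 201.9]
tcp_rot: [-180.0, -0.0, 84.3]
ft_force: [0.7, -0.0, 0.0]
finger_gap: 51.1
grip_force: 0.0
```

Emit:
step_arm(rows=[[[0,0,0],0],[[0,0,0],0],[[0,0,0],0]])

```text
time: 25.45
tool_pos: [538.5, -13.3, 202.4]
tcp_rot: [180.0, -0.0, 84.1]
ft_force: [0.3, -0.4, 0.1]
finger_gap: 51.5
grip_force: 0.0
```

Run:
```python
from h import *
W=get_calibration("wrist"); im=snapshot("wrist"); cv2.imwrite("pics/w16.png",im); print(pose(),W["eye"])
g=cv2.cvtColor(im,cv2.COLOR_BGR2GRAY).astype(int); n=np.array([.1045,.9945,0])
M=np.array([545.2,70.7,0]); u,v=proj(W,M+[0,0,132])[0]; ul,vl=proj(W,M+[0,0,117.5])[0]; print("edge pred",u,v,"line pred",ul,vl)
v0=int(v)-12; U=int(round(ul)); print(v0,g[v0:v0+30,U-3:U+4].mean(1).astype(int)); print(g[v0:v0+30,U-38:U-33].mean(1).astype(int)); print(g[v0:v0+30,U+30:U+35].mean(1).astype(int))
for k in range(v0,v0+30,3): print(k,(onz(W,(ul,k),132)@n).round(2),(onz(W,(ul,k),117.5)@n).round(2))
```

```text
(25.5, array([538.5, -13.4, 202.4]), array([179.99,  -0.  ,  84.12])) [546.09841475  60.3852091  334.56430918]
edge pred 319.70958870693437 96.65643819478184 line pred 319.90936299592045 97.75479941378526
84 [117 116 116 114 115 116 116 116 115 117 116 111  83  68  98 115 119 118
 116 118 116 116 118 117 117 118 117 118 116 118]
[117 116 116 116 117 116 116 117 116 117 116 110  88  78  83  87  89  89
  90  89  89  89 101 116 116  92  70  63  65  65]
[115 116 115 116 115 116 116 115 114 117 115 110  95  79  79  82  86  90
  88  91  88  90  95 112 117 105  80  71  67  66]
84 135.01 136.29
87 133.19 134.34
90 131.37 132.39
93 129.54 130.42
96 127.69 128.45
99 125.83 126.46
102 123.97 124.46
105 122.09 122.44
108 120.2 120.42
111 118.29 118.38
```

```bash
python3 -c "
from bench import r
print(r.hand_in())"
```

```text
the job is handed in; nothing more can be done
None
```

I handed the job in at about 25.5 s with no verdict returned: by my measurements the mandrel's line is within about 1 mm of the holder's face, the pin is home (top at z ≈ 147 mm), and the mallet stands back on the pad where it started; I viewed 11 pictures, one over the limit of 10.

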